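# Open the bar clamp to its end stop

## Task

Open the bar clamp right up for the next panel: with the fingertips press down the red release button on the blue sliding jaw and, keeping it held down, push the jaw along the bar until it is up against the black end stop. Then let the button spring back up so that the jaw is locked there. Leave everything else on the bench where it is.

Things in the scene. Friction and masses are not known exactly. Their poses are not given: they have to be found in the camera images.
- clamp: Aluminium bar clamp lying on the bench, jaws upward, fixed by two black feet. Bar 620 long, 24 wide, top 58 above the bench. Origin on the bench surface under the bar; z up, y along the bar: from the blue fixed head with its screw and wooden handle (reaching to y = -470, 136 high) to the black end stop (+y). The blue sliding jaw rides on the bar between them.
- tail_jaw (a joint): Position of the sliding jaw along the bar, m: grows towards the end stop (clamp's +y), 0.320 hard against the stop; the jaw's centre lies at clamp y = -0.120 + this value. It slides easily (about 1 N at 0.1 m/s) while the release button is down; otherwise a latch locks it in the bar's teeth, 10 mm apart, with about 4 mm of play.
- release_button (a joint): How far the red release button is pressed, m: 0 up (jaw locked), 0.007 fully down. The jaw is free beyond 0.0045. Spring: 4 N to start, 7 N fully down; it springs up by itself when let go.
- button_top (a point): Centre of the top of the red release button on the jaw's deck; moves with it. Ribbed rectangle, 38 along the bar by 36 across, 88 above the bench when up, 81 when fully down. The heel's inner face, which a fingertip can push towards the stop, lies 21 from here along the clamp's +y; the jaw plate's inner face lies 51 to -y.
- jaw_heel (a point): Middle of the jaw's rear (+y) face, 67 above the bench, which meets the end stop. The jaw is blue, 100 along the bar, 58 wide, deck 76 above the bench. Jaw plate at its -y end: 16 thick, top 131 above the bench. Thumb heel at its +y end: 12 thick, top 100. Between them the deck, with the button, is open for 72 and to both sides.
- end_stop (a point): Middle of the face of the black end stop block (46 wide, top 78 above the bench) that the jaw meets, 67 above the bench, near the +y end of the bar. The jaw is at the stop when jaw_heel reaches this point.
- glue: White glue bottle with orange nozzle, 62 across, 193 high; origin at the centre of its base. To be left alone.
- screw_jar: Glass jar of screws, 68 across, 85 high; origin at the centre of its base. To be left alone.
- tape_measure: Yellow tape measure standing on edge, 81 x 38 x 66 high; origin under its middle. To be left alone.
- pencil: Flat red carpenter's pencil, 175 x 13 x 9, lying along its own x; origin under its middle. To be left alone.
- offcut: Pine offcut, 90 x 45 x 27, lying flat, long along its own x; origin under its centre. To be left alone.
- hammer: Hammer lying on the left of the bench; origin near its middle. To be left alone.

How it is judged:
By the outcome, as a careful person would: the job done as asked, in the order asked, and still so for the second after the job is handed in, with the robot touching nothing.
It also fails if it takes over 40 s, if anything falls off the work surface, if the arm or the gripper's body presses on something with over 40 N, if the wrist force passes 120 N, or if a joint passes its speed limit or range.

## Robot

A 6-joint arm with a two-finger parallel gripper is mounted at the origin on the work surface. World frame = base frame: x ahead of the robot, y to its left, z up, the work surface at z = 0. Lengths are in m, angles in rad, forces in N, time in s.
With the tool pointing down it reaches from about 0.3 to 0.825 m from the base axis. Payload 5.4 kg.
Tool frame: the origin (TCP) lies at the very end of the fingers, on their centre line; the grasp point (between the pads) lies 19 mm behind it; z points along the fingers, x is the direction in which the jaws open and shut, and the axes are right-handed (so a half turn about z gives the same grasp; the last joint's range is limited). The gripper opens to 92 mm and grips with 3 to 60 N. Pads are 20 mm wide; open, the fingers measure 128 mm over their backs; the gripper's body (75 mm by 189 mm) begins 69 mm behind the grasp point.
Start: joints at [-1.449, 0.158, 1.597, -0, 1.386, -0.21], TCP at [0.187, -0.544, 0.215] pointing down, gripper open.
Joint ranges: [-2.91, 2.91], [-0.94, 2.29], [0.18, 2.7], [-1.29, 4.43], [0.17, 2.64], [-3, 3]. Speed limits (rad/s): [2.57, 2.57, 3.14, 3.14, 3.14, 3.14].

## Interface

Orientations are given as a rotation vector (axis times angle).
In Python, from workcell import bot gives the robot as it stands. Calls block until the motion is done:
- bot.goto(position, orientation): joint-space move of the TCP to a pose.
- bot.line_to(position, rot=None, max_speed=0.15): straight line of the TCP; rot=None keeps the orientation; max_speed is the mean speed in m/s.
- bot.set_joints(angles): joint-space move.
- bot.set_gripper(opening, newtons=None): opening from 0.0 (shut) to 1.0 (fully open); newtons is the grip in N (None keeps the last); returns when the fingers have stopped.
- bot.hold(seconds).
- bot.inverse_kinematics(position, orientation): joint angles nearest the present ones, or None.
- bot.read_camera(name): name is "scene" or "top" or "wrist"; returns a dict with "pixels" (400x640x3 uint8, blue, green, red), "fx", "fy", "cx", "cy" (pixels), "k1" (the pictures are not rectified: a ray, as slopes to the right and down, at radius r is drawn at 1 + k1 r^2 times it, then the intrinsics apply), "R" (3x3) and "t" (3): a world point X has camera coordinates R X + t. Camera axes: x right, y down, z forward; pixel columns grow to the right and rows downward; lengths in m; the calibration is good to about 2 mm. A picture is of the moment at which its call begins. There is no depth.
A pose or a line that the arm cannot do raises bot.MotionError and nothing moves.
- bot.job_done(): hands the job in, once; it reports no verdict.
Readings, each from a call of its own:
- bot.current_clock(): time.
- bot.current_joints(): joint angles.
- bot.current_joint_vel(): joint speeds.
- bot.current_effort(): joint torques, N m.
- bot.current_ee_pos(): TCP position.
- bot.current_tool_rot(): TCP orientation.
- bot.current_contact_force(): force on the tool from outside, world axes, zero at the start.
- bot.current_ft_torque(): the same for the moment, N m.
- bot.current_opening(): opening from 0.0 (shut) to 1.0 (fully open).
Only numpy, scipy, OpenCV 4.12 (cv2) and the standard library are available. Lean on these libraries where they do the work, as an engineer would, in place of code of your own. Each camera call takes 0.05 s, during which the arm holds its last target.

## Working session

There is one attempt and no reset: what is moved stays moved. The work goes in short steps, each a Python script; the robot and the scene stay as the last script left them, time stands still between calls to the robot, and variables do not carry over. Pictures are saved under pics/ and viewed, and the job is handed in when it is done.

```bash
ls; mkdir -p pics; python3 - <<'E'
from workcell import bot
import cv2
for n in("scene","top","wrist"):
    c=bot.read_camera(n); cv2.imwrite(f"pics/{n}0.png",c["pixels"])
    print(n,c["fx"],c["cx"],c["cy"],c["k1"],(-c["R"].T@c["t"]).round(3),c["R"].round(2).tolist())
print(bot.current_clock(),bot.current_contact_force(),bot.current_tool_rot())
E
```

```text
pics
scene 374.6653528793531 321.02708261067755 196.36882282510675 -0.011951572400216461 [1.028 0.753 0.742] [[-0.81, 0.59, 0.01], [0.39, 0.54, -0.74], [-0.44, -0.6, -0.67]]
top 460.0988923849969 317.8229896365868 206.75257122512676 -0.04614026792280149 [0.287 0.132 1.246] [[0.1, -1.0, 0.0], [-0.97, -0.1, -0.24], [0.23, 0.02, -0.97]]
wrist 283.01918363230203 323.5510763929917 199.2658507333741 -0.021602090845339556 [ 0.267 -0.516  0.385] [[0.33, -0.95, -0.0], [-0.9, -0.31, 0.29], [-0.28, -0.1, -0.96]]
0.15 [ 0.27755666  0.29601195 -0.92678334] [-2.55695264e+00  1.82343962e+00  1.53346734e-03]
```

View pics/scene0.png

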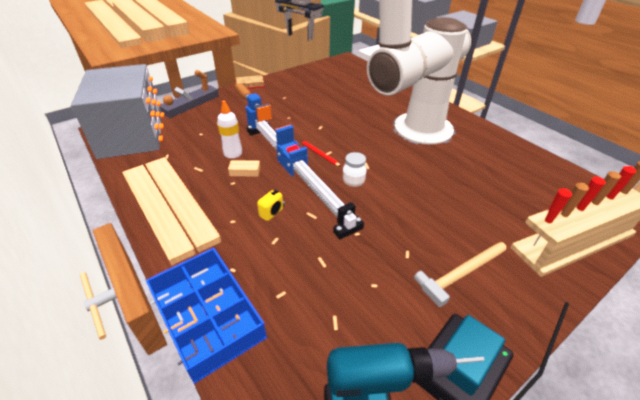

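View pics/top0.png

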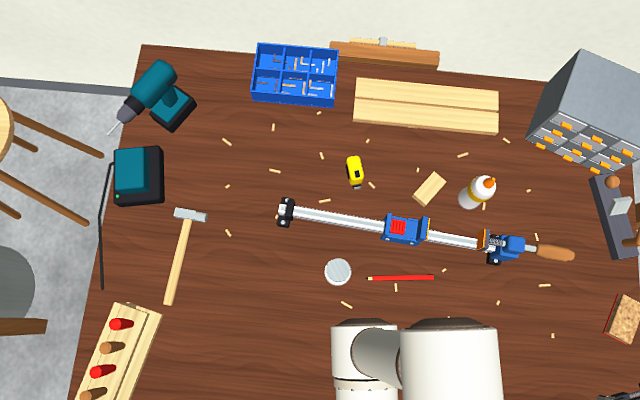

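View pics/wrist0.png

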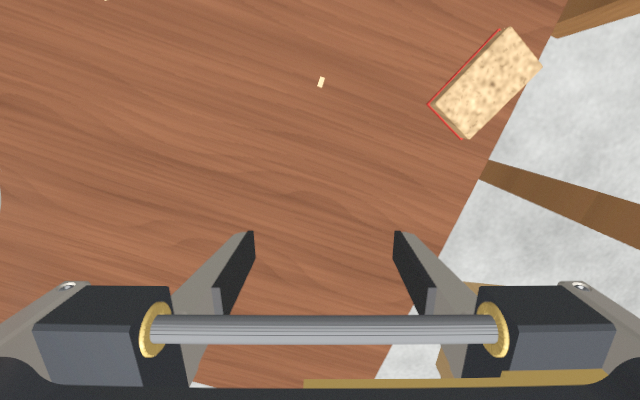

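The top view shows the red button at about (398,227), the end stop at about (285,212) and the fixed head at about (505,248). The scene view shows the button at about (293,149). Next I'll measure these by casting rays.

```bash
cat > h.py <<'E'
from workcell import bot
import cv2, numpy as np
def ray(c,u,v):
    K=np.array([[c["fx"],0,c["cx"]],[0,c["fy"],c["cy"]],[0,0,1]])
    p=cv2.undistortPoints(np.array([[[u,v]]],float),K,np.array([c["k1"],0,0,0,0.]))[0,0]
    return -c["R"].T@c["t"], c["R"].T@np.array([p[0],p[1],1])
def onz(c,u,v,z):
    o,d=ray(c,u,v); return o+d*(z-o[2])/d[2]
def red(c,roi,lo=(0,150,110)):
    h=cv2.cvtColor(c["pixels"],cv2.COLOR_BGR2HSV)
    m=((h[...,0]<6)|(h[...,0]>174))&(h[...,1]>170)&(h[...,2]>110)
    k=np.zeros(m.shape,np.uint8); x0,y0,x1,y1=roi; k[y0:y1,x0:x1]=m[y0:y1,x0:x1]
    return k
def blob(k):
    n,l,s,ce=cv2.connectedComponentsWithStats(k); i=1+np.argmax(s[1:,4]); return ce[i],s[i]
E
python3 - <<'E'
from h import *
c=bot.read_camera("top")
ce,s=blob(red(c,(380,210,425,245))); print(ce,s,onz(c,*ce,.088))
px=c["pixels"]; h=cv2.cvtColor(px,cv2.COLOR_BGR2HSV)
# bar: bright low-saturation between stop and jaw
m=((h[...,1]<70)&(h[...,2]>120)).astype(np.uint8)
pts=[]
for x in list(range(300,380,4))+list(range(436,472,4)):
    y0=int(216+(x-292)*0.15); r=np.flatnonzero(m[y0-14:y0+18,x])
    if len(r): 
        v=(r.min()+r.max())/2+y0-14; pts.append(onz(c,x,v,.058)[:2]); print(x,r.min()+y0-14,r.max()+y0-14,pts[-1].round(4))
pts=np.array(pts); d=cv2.fitLine(pts.astype(np.float32),cv2.DIST_HUBER,0,.001,.001).ravel(); print(d, np.degrees(np.arctan2(d[1],d[0])))
s2=bot.read_camera("scene")
ce,s=blob(red(s2,(280,138,306,160))); print(ce,s,onz(s2,*ce,.088))
t=cv2.resize(px[180:280,260:420+120],None,fx=2.8,fy=2.8,interpolation=cv2.INTER_CUBIC);cv2.imwrite("pics/topz.png",t)
t=cv2.resize(s2["pixels"][80:250,220:380],None,fx=3.5,fy=3.5,interpolation=cv2.INTER_CUBIC);cv2.imwrite("pics/scz.png",t)
E
```

```text
[397.390625 226.609375] [390 219  16  16 192] [ 0.53484206 -0.05423485  0.088     ]
300 207 217 [0.5551 0.2005]
304 208 219 [0.5521 0.1895]
308 208 219 [0.5532 0.179 ]
312 208 220 [0.5529 0.1683]
316 209 221 [0.5512 0.1575]
320 210 221 [0.5509 0.1468]
324 210 222 [0.5506 0.1362]
328 211 223 [0.549  0.1254]
332 212 224 [0.5473 0.1146]
336 213 224 [0.547 0.104]
340 214 225 [0.5454 0.0932]
344 215 226 [0.5437 0.0825]
348 215 226 [0.5448 0.072 ]
352 216 227 [0.5431 0.0612]
356 216 228 [0.5428 0.0506]
360 217 229 [0.5412 0.0399]
364 217 230 [0.5409 0.0293]
368 218 230 [0.5406 0.0187]
372 219 231 [0.539 0.008]
376 220 231 [ 0.5387 -0.0026]
436 231 242 [ 0.5248 -0.162 ]
440 232 243 [ 0.5232 -0.1727]
444 233 243 [ 0.5229 -0.1833]
448 234 244 [ 0.5212 -0.1939]
452 234 245 [ 0.5209 -0.2045]
456 235 246 [ 0.5193 -0.2151]
460 236 246 [ 0.519  -0.2257]
464 236 247 [ 0.5187 -0.2363]
468 237 248 [ 0.5171 -0.247 ]
[0.08386128 0.9964774  0.53920084 0.01148817] 85.189445
[292.34375 147.84375] [288 146  10   5  32] [ 0.53537854 -0.06211705  0.088     ]
```

View pics/topz.png

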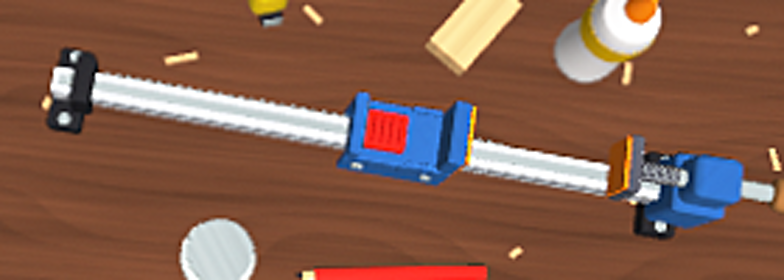

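View pics/scz.png

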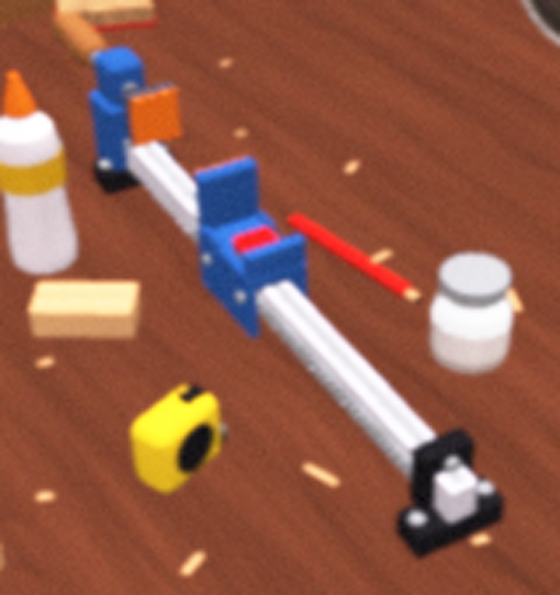

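The top view gives the button at (0.535, -0.054), and the bar direction is 85.2° from world x. In the scene view the heel hides part of the button, which explains why that view reads about 8 mm towards -y. I'll shut the gripper, raise it over the glue bottle and come in above the button.

```bash
cat >> h.py <<'E'
from scipy.spatial.transform import Rotation as R
b=np.array([0.0839,0.9965,0]); n=np.array([0.9965,-0.0839,0])
ROTM=np.column_stack([n,np.cross([0,0,-1],n),[0,0,-1]])
ROT=R.from_matrix(ROTM).as_rotvec()
BT=np.array([0.5345,-0.0542,0])
E
python3 - <<'E'
from h import *
print(bot.current_clock())
bot.set_gripper(0.0,20)
p=bot.current_ee_pos(); bot.line_to([p[0],p[1],.30],max_speed=.25)
q=BT+8e-3*b
print(bot.inverse_kinematics([q[0],q[1],.25],ROT))
bot.goto([q[0],q[1],.25],ROT)
bot.line_to([q[0],q[1],.15],max_speed=.15)
c=bot.read_camera("wrist");cv2.imwrite("pics/w1.png",c["pixels"])
c=bot.read_camera("top");cv2.imwrite("pics/t1.png",c["pixels"])
s2=bot.read_camera("scene")
cv2.imwrite("pics/s1.png",cv2.resize(s2["pixels"][40:210,220:420],None,fx=3.5,fy=3.5,interpolation=cv2.INTER_CUBIC))
print(bot.current_clock(),bot.current_ee_pos(),bot.current_contact_force(),bot.current_opening())
E
```

```text
0.25
[-3.11271520e-01  3.72530826e-02  1.65714625e+00 -8.88178420e-16
  1.44719332e+00 -2.27274942e-01]
5.2417 [ 0.53608959 -0.04653837  0.15136878] [ 0.34333662 -0.0396851   0.68956175] 0.0030921805056924557
```

View pics/w1.png

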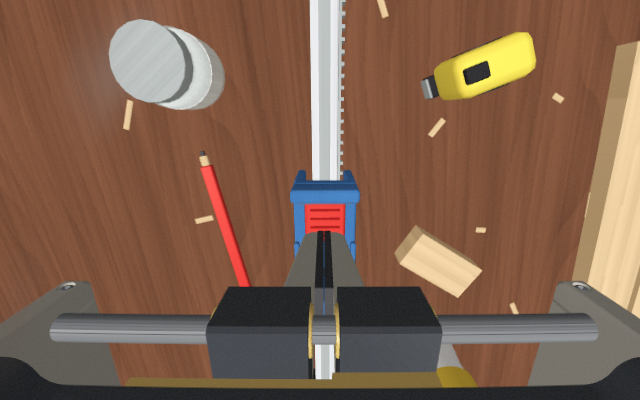

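View pics/s1.png

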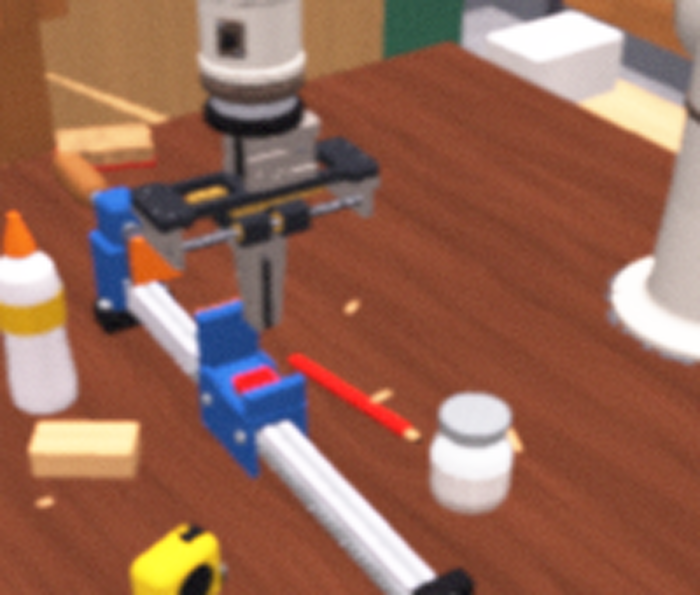

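The wrist view shows the shut fingers centred across the jaw at column 323. The visible part of the button spans rows 204–233, with the heel beyond it. I'll check its far edge from this view.

```bash
python3 - <<'E'
from h import *
c=bot.read_camera("wrist")
k=red(c,(290,190,360,260)); ce,s=blob(k); print(s)
x0,y0,w,hh=s[:4]
for u,v in((x0,y0+1),(x0+w,y0+1)):
    d=onz(c,u,v,.088)-BT; print("edge along,across",d@b,d@n)
p=bot.current_ee_pos(); d=p-BT; print("tcp",d@b,d@n,p[2],bot.current_contact_force(),bot.current_clock())
E
```

```text
[ 305  205   40   30 1068]
edge along,across 0.012728866888895247 -0.01424132021534778
edge along,across 0.012697684537943291 0.020713174170054752
tcp 0.007810459507603019 0.0008082433420148935 0.1512080585297909 [ 0.66875723  0.04246182 -0.21804066] 5.2917
```

```bash
python3 - <<'E'
from h import *
c=bot.read_camera("wrist"); print((-c["R"].T@c["t"]-BT)@b)
cv2.imwrite("pics/w2.png",cv2.resize(c["pixels"][160:260,265:385],None,fx=6,fy=6,interpolation=cv2.INTER_CUBIC))
for v in (172,181,191,203,205):
    d=onz(c,325,v,.1)-BT; print(v,"z.1 along",d@b,d@n)
t=bot.read_camera("top"); cv2.imwrite("pics/t2.png",cv2.resize(t["pixels"][195:255,370:450],None,fx=8,fy=8,interpolation=cv2.INTER_CUBIC))
E
```

```text
0.09162944324042156
172 z.1 along 0.04550634314678712 0.0029029178776075987
181 z.1 along 0.03812822399672795 0.00291624890884589
191 z.1 along 0.029763448106489787 0.0029314232202202533
203 z.1 along 0.019484144285823856 0.0029501558114148926
205 z.1 along 0.017744473469249247 0.0029533351711695014
```

View pics/w2.png

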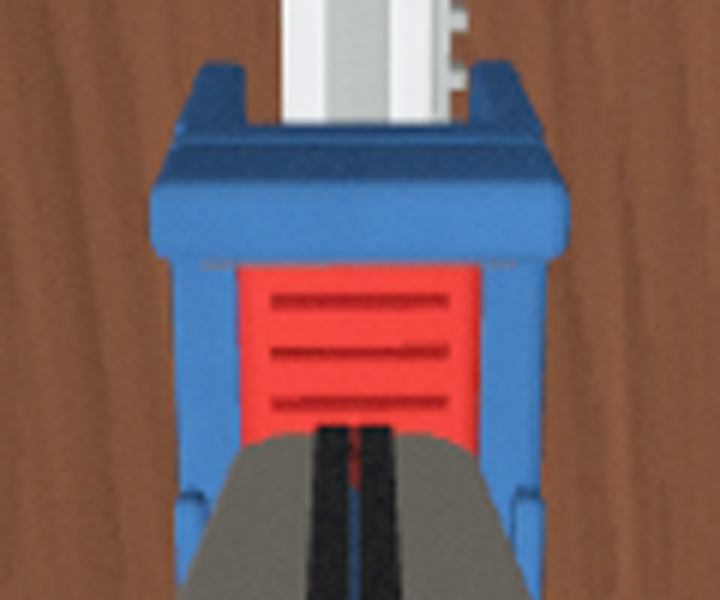

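View pics/t2.png

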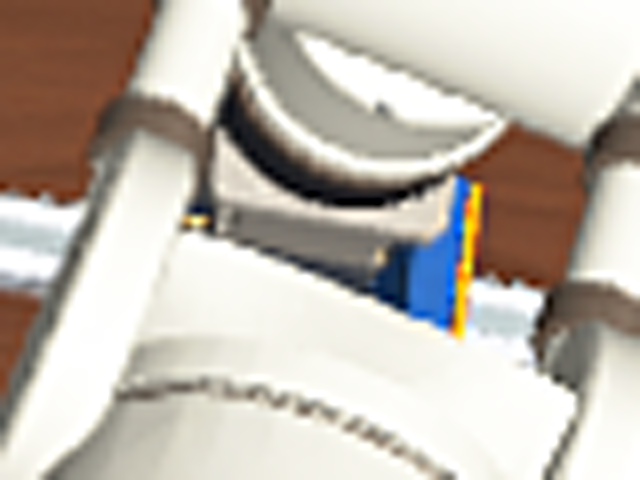

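The wrist view puts the heel's inner edge at +19 mm (I expected 21), so both views agree to about 2 mm. I'll press at +4 mm along the bar, which leaves clearance to the heel. I'll descend in steps and watch the force.

```bash
python3 - <<'E'
from h import *
q=BT+3.5e-3*b+1.2e-3*n
go=lambda z,s:bot.line_to([q[0],q[1],z],max_speed=s)
go(.15,.05); go(.096,.06); bot.hold(.15); f0=np.array(bot.current_contact_force()); print(f0,bot.current_ee_pos()[2])
np.save("f0.npy",f0)
for z in (.090,.088,.086,.084,.0825,.0815,.0805):
    go(z,.03); f=np.array(bot.current_contact_force())-f0
    p=bot.current_ee_pos(); print(z,p.round(4),f.round(2))
    if f[2]>12: break
np.save("q.npy",[*q[:2],z]); print(bot.current_clock())
E
```

```text
[ 0.17618832 -0.55203467 -0.12193008] 0.09651857224123588
0.09 [ 0.5357 -0.0507  0.0896] [-0.2   0.61  0.03]
0.088 [ 0.5364 -0.051   0.0884] [-0.58  1.11  1.9 ]
0.086 [ 0.5364 -0.051   0.0864] [0.5  0.07 4.01]
0.084 [ 0.5364 -0.0509  0.0844] [-0.77  0.28  5.13]
0.0825 [ 0.5364 -0.0509  0.0829] [-1.45  1.03  5.83]
0.0815 [ 0.5364 -0.051   0.082 ] [-1.29  0.58  6.5 ]
0.0805 [ 0.5364 -0.051   0.0813] [-2.37  0.91  8.92]
8.6917
```

The force rose 4→7 N as the spec says and the button has now bottomed. Next I'll push along the bar, watching the force.

```bash
cat > push.py <<'E'
from h import *
import sys
def push(start,steps,speed,z,flim):
    q=np.load("q.npy"); f0=np.load("f0.npy"); s=start
    for ds in steps:
        s+=ds; t=[q[0]+s*b[0],q[1]+s*b[1],z]
        bot.line_to(t,max_speed=speed)
        f=np.array(bot.current_contact_force())-f0; p=bot.current_ee_pos()
        print("s %.4f along %.4f z %.4f  Fb %.2f Fn %.2f Fz %.2f t %.2f"%(s,(p-q)[:2]@b[:2],p[2],f@b,f@n,f[2],bot.current_clock()))
        if abs(f@b)>flim or f[2]<4: print("STOP");break
    np.save("s.npy",s)
E
python3 - <<'E'
from push import *
push(0,[.01,.01,.02,.05,.05,.05],.06,.0803,9)
c=bot.read_camera("scene");cv2.imwrite("pics/s3.png",cv2.resize(c["pixels"][60:260,220:420],None,fx=3,fy=3))
E
```

```text
s 0.0100 along 0.0101 z 0.0813  Fb 0.85 Fn -1.29 Fz 8.51 t 9.01
s 0.0200 along 0.0202 z 0.0813  Fb 0.67 Fn -3.26 Fz 9.19 t 9.32
s 0.0400 along 0.0402 z 0.0813  Fb 0.64 Fn -2.33 Fz 9.91 t 9.81
s 0.0900 along 0.0902 z 0.0813  Fb 1.40 Fn -4.44 Fz 10.78 t 10.79
s 0.1400 along 0.1403 z 0.0813  Fb -0.12 Fn -4.38 Fz 10.20 t 11.78
s 0.1900 along 0.1904 z 0.0813  Fb 2.25 Fn -3.06 Fz 10.70 t 12.76
```

View pics/s3.png

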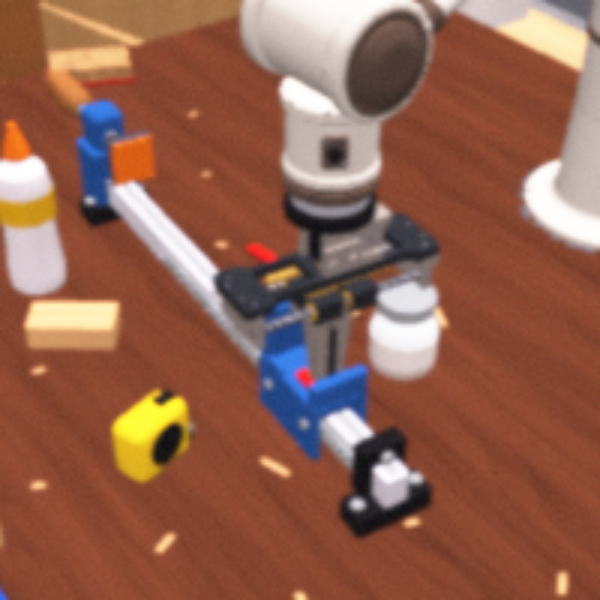

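The jaw has followed the finger and is roughly 45 mm short of the stop. I'll finish slowly.

```bash
python3 - <<'E'
from push import *
push(float(np.load("s.npy")),[.02]+[.004]*14,.03,.0803,10)
c=bot.read_camera("scene");cv2.imwrite("pics/s4.png",cv2.resize(c["pixels"][110:260,280:400],None,fx=4,fy=4,interpolation=cv2.INTER_CUBIC))
E
```

```text
s 0.2100 along 0.2104 z 0.0813  Fb 0.50 Fn -4.59 Fz 10.91 t 13.62
s 0.2140 along 0.2144 z 0.0813  Fb 0.80 Fn -5.25 Fz 11.69 t 13.91
s 0.2180 along 0.2185 z 0.0813  Fb 0.91 Fn -3.60 Fz 10.42 t 14.19
s 0.2220 along 0.2225 z 0.0813  Fb 2.17 Fn -3.37 Fz 9.83 t 14.47
s 0.2260 along 0.2265 z 0.0813  Fb 1.04 Fn -4.40 Fz 9.39 t 14.76
s 0.2300 along 0.2305 z 0.0813  Fb 0.70 Fn -3.84 Fz 9.74 t 15.04
s 0.2340 along 0.2345 z 0.0813  Fb 0.43 Fn -5.29 Fz 10.33 t 15.32
s 0.2380 along 0.2385 z 0.0813  Fb 0.37 Fn -4.60 Fz 9.97 t 15.61
s 0.2420 along 0.2421 z 0.0813  Fb -1.22 Fn -4.70 Fz 9.18 t 15.89
s 0.2460 along 0.2449 z 0.0813  Fb -3.67 Fn -2.08 Fz 10.00 t 16.18
s 0.2500 along 0.2474 z 0.0813  Fb -8.50 Fn -1.67 Fz 10.05 t 16.46
s 0.2540 along 0.2476 z 0.0813  Fb -23.17 Fn -2.78 Fz 13.19 t 16.74
STOP
```

View pics/s4.png

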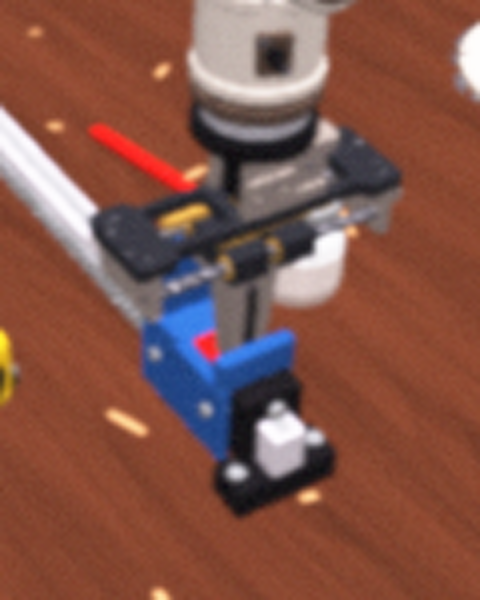

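The force jumped to 23 N with no more travel: the jaw is against the stop and the finger against the heel. I'll ease to a light push and lift straight up.

```bash
python3 - <<'E'
from push import *
q=np.load("q.npy"); f0=np.load("f0.npy"); s=.2495
def rep():
    f=np.array(bot.current_contact_force())-f0;p=bot.current_ee_pos(); print("along %.4f z %.4f"%((p-q)[:2]@b[:2],p[2]),(f@b).round(2),(f@n).round(2),f[2].round(2))
push(s,[0],.03,.0803,50)
P=lambda s,z:[q[0]+s*b[0],q[1]+s*b[1],z]
for z in (.083,.086,.089,.092): bot.line_to(P(s,z),max_speed=.03);rep()
bot.line_to(P(s-.012,.097),max_speed=.04);rep()
bot.line_to(P(s-.012,.17),max_speed=.12);rep()
c=bot.read_camera("wrist");cv2.imwrite("pics/w5.png",c["pixels"])
c=bot.read_camera("scene");cv2.imwrite("pics/s5.png",cv2.resize(c["pixels"][110:260,280:400],None,fx=4,fy=4,interpolation=cv2.INTER_CUBIC))
print(bot.current_clock())
E
```

```text
s 0.2495 along 0.2474 z 0.0813  Fb -6.49 Fn -2.06 Fz 9.58 t 17.09
along 0.2474 z 0.0834 -6.64 -0.62 5.33
along 0.2474 z 0.0861 -6.19 0.54 4.46
along 0.2474 z 0.0886 -6.44 1.17 2.11
along 0.2475 z 0.0908 -4.31 0.96 0.05
along 0.2375 z 0.0971 -0.09 -0.74 0.06
along 0.2375 z 0.1692 0.52 0.08 0.69
19.425
```

View pics/w5.png

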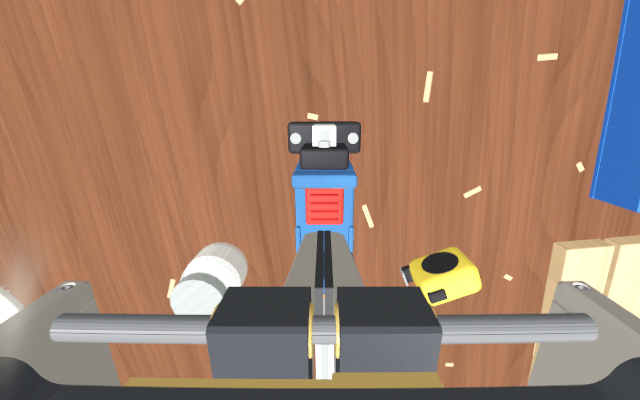

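View pics/s5.png

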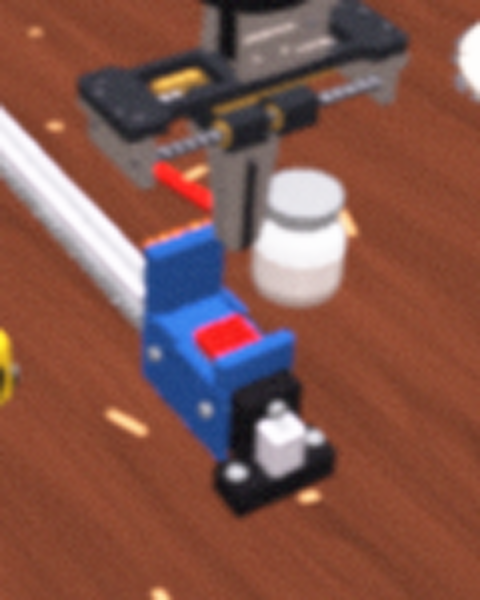

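The wrist view shows the heel touching the stop block at about (323,168) with no gap, and the button standing up at about (324,206). The scene view agrees. I'll raise clear, compare the objects with the first picture, and hand in.

```bash
python3 - <<'E'
from h import *
p=bot.current_ee_pos(); bot.line_to([p[0],p[1],.30],max_speed=.2)
bot.hold(.3)
a=cv2.imread("pics/scene0.png"); c=bot.read_camera("scene")["pixels"]
cv2.imwrite("pics/s6.png",c)
for nme,(x0,y0,x1,y1) in dict(glue=(213,98,246,162),jar=(338,150,372,190),tape=(252,188,290,222),offcut=(224,158,264,178),hammer=(410,240,510,308),pencil=(302,138,342,166)).items():
    print(nme,cv2.absdiff(a,c)[y0:y1,x0:x1].mean().round(2),cv2.absdiff(a,c)[y0:y1,x0:x1].max())
f=np.array(bot.current_contact_force());print(f,bot.current_clock())
E
```

```text
glue 1.94 12
jar 2.73 162
tape 2.0 12
offcut 1.72 10
hammer 2.05 12
pencil 7.58 177
[-0.18652947 -0.65797496  1.13698215] 20.575
```

View pics/s6.png

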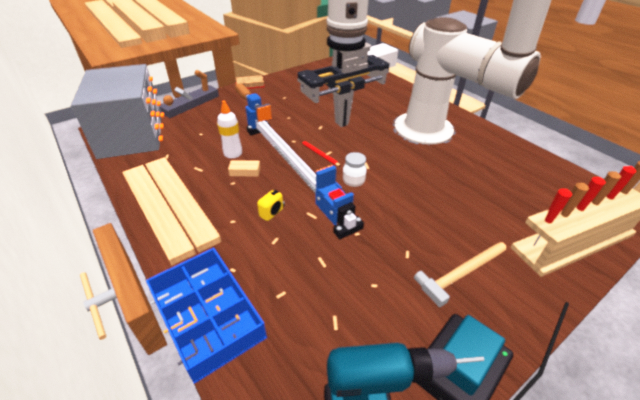

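The jaw sits at the stop at about (338,200). The larger pixel differences in the jar and pencil boxes come from the jaw appearing in or leaving them; both objects look unmoved.

```bash
python3 -c "
from workcell import bot
bot.job_done()"
```

```text
the job is handed in; nothing more can be done
```

The clamp is opened right up: the blue jaw is against the black end stop and the button has sprung back up. I handed the job in at about 20.6 s.

**What I did:** With the fingers shut, I pressed the red button to its bottom (about 9 N). I held it down and pushed the jaw about 0.24 m along the bar. At the stop, the force along the bar rose briefly to 23 N with no further travel. I eased to about 6.5 N and lifted straight up so the button sprang back, then moved clear.

**Last checks:**
- **Jaw:** both the wrist and scene pictures show the heel touching the stop with no gap.
- **Button:** the spring force followed the finger up to about 88.6 mm, the button's full height. I did not pull on the jaw to test the lock.
- **Other objects:** the glue, tape measure, offcut and hammer are unchanged in the before/after scene pictures. The jar and pencil boxes did differ, because the jaw had moved into or out of them. I judged both unmoved by eye.
- **Disagreements:** the top and wrist views differed by 2–3 mm on where the button was. The scene view read 8 mm off because the heel hid part of the button.

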